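# Rack the rinsed chopping boards over the drip tray

### The job

The two chopping boards in the wire drainer are still wet: push the drip tray fully home under the wooden board stand, then stand each board in the slot of the stand made for its thickness - upright, about in the middle of the slot, let down until the narrowing slot stops it, and let go. Lower the boards in rather than dropping them from above the stand, do not let them topple, and leave the other things on the table where they are.

Things in the scene. Friction and masses are not known exactly. Their poses are not given: they have to be found in the camera images.
- stand: Dark wooden board stand, fixed: 216 mm long (its y), 170 mm wide (its x), top at 84 mm; origin on the table under its centre. Three slots run along its x, side by side along y, each a V between inclined faces, open at both ends. Each narrows evenly with depth; 44 mm below the mouths two bearers cross under the slots. A seated board may lean by up to 7 degrees.
- slot_narrow (a point): Narrow slot, for a 10 mm board, at the stand's -y end, 62 mm from the middle slot: centre of its mouth, 84 mm above the table; x along the slot, y across, z up. 17 mm wide at the mouth, 10 mm wide 30 mm down, where a 10 mm board stops by itself. A thicker board stays perched near the mouth.
- slot_middle (a point): Middle slot, for an 18 mm board: centre of its mouth, 84 mm above the table; x along the slot, y across, z up. 25 mm wide at the mouth, 18 mm wide 30 mm down, where an 18 mm board stops by itself. A thinner board falls on to the bearers.
- slot_wide (a point): Wide slot, for a 26 mm board (the block lying on the table; not needed now, the slot stays empty), at the stand's +y end, 62 mm from the middle slot: centre of its mouth, 33 mm wide, 84 mm above the table; axes as the others.
- tray (a joint): How far the steel drip tray is pulled out of the stand's +y end, in m: 0 is fully home against its stop, 0.085 fully out. It slides along the stand's y with about 1.5 N of friction and stays where it is left.
- tray_lip (a point): Centre of the outer face of the drip tray's upright lip, 25 mm above the table. The lip is a plate 100 mm wide (along the stand's x), 4 mm thick, 3 to 50 mm above the table, facing the stand's +y; pushing it towards -y slides the tray in. With the tray home this face is 140 mm from the stand's centre, 32 mm clear of the frame.
- drainer: Steel wire dish drainer, fixed, 205 mm (its x) by 165 mm (its y), origin on the table under its centre. Boards stand in it on edge, lower edge 20 mm above the table, in two upright wire pockets (34 mm either side of its centre along y, 21 mm wide, wires up to 87 mm above the table). A thin board may lean there by up to 11 degrees.
- thick_mid (a point): Thicker wooden chopping board, 210 mm long (its x), 18 mm thick (its y), 135 mm high (its z), with a small hanging hole near one upper corner, about 0.34 kg. The point is its centre, 67.5 mm below the top edge. Stands on its long edge in one of the drainer's pockets.
- thin_mid (a point): Thinner wooden chopping board, 180 mm long (its x), 10 mm thick (its y), 125 mm high (its z), about 0.15 kg. The point is its centre, 62.5 mm below the top edge. Stands on its long edge in the drainer's other pocket.
- block: Bystander: heavy chopping block, 170 x 250 x 26 mm, lying flat; origin under its centre.
- mug: Bystander: brown mug standing upside down, 78 mm across, 88 mm high, handle to its +y; origin under its centre.
- cup: Bystander: white cup, 90 mm across, 70 mm high, handle to its +y; origin under its centre.
- pepper: Bystander: small steel pepper caster, 46 mm across, 75 mm high; origin under its centre.
- brush: Bystander: white dish brush, 205 mm long, lying on the block; origin under its middle.
- soap: Bystander: clear soap bottle, 60 mm across, 190 mm high; origin under its centre.

How it is judged (in metres and radians):
On the way, in this order (a step that is already met when the one before it is completed fails the run):
1. the drip tray is pushed home under the stand (within 5 mm) (value of joint tray below 0.005 m), for 0.2 s.
2. both boards stand seated in their own slots (z of thick_mid in the frame of slot_middle between 0.0315 and 0.0435 m and y of thick_mid in the frame of slot_middle between -0.013 and 0.013 m and x of thick_mid in the frame of slot_middle between -0.04 and 0.04 m and angle between each of thick_mid, thin_mid's own z axis and vertical below 0.18 rad and angle between the x axis of thick_mid and the x axis of slot_middle, either way round below 0.08 rad and z of thin_mid in the frame of slot_narrow between 0.0265 and 0.0385 m and y of thin_mid in the frame of slot_narrow between -0.013 and 0.013 m and x of thin_mid in the frame of slot_narrow between -0.04 and 0.04 m and angle between the x axis of thin_mid and the x axis of slot_narrow, either way round below 0.08 rad), for 0.2 s.
At the end, for the whole second after the job is handed in: Tray within 5 mm of home; thicker board in the middle slot, thinner in the narrow one, let go, at rest, leaning under 10 degrees, along the slot within 4.5 degrees, centre within 40 mm lengthwise, 13 mm across and 6 mm of its seated height (37.5 and 32.5 mm above the mouth) (all of step 2 and value of joint tray below 0.005 m and linear speed of each of thick_board, thin_board below 0.02 m/s); the robot touches nothing.
It fails at once if a board topples (more than 40 degrees from upright) (angle between any of thick_mid, thin_mid's own z axis and vertical above 0.7 rad).
It fails at once if a board is dropped into the stand from above it (impact over 500 N for the thicker, 260 N for the thinner) (contact force between thick_board and stand above 500 N or contact force between thin_board and stand above 260 N).
It fails at once if one of the other things on the table is moved more than 25 mm (distance of any of block, mug, cup, pepper, brush, soap from where it was at the start of the episode above 0.025 m).
It also fails if it takes over 69 s, if anything falls off the work surface, if the arm or the gripper's body presses on something with over 40 N, if the wrist force passes 120 N, or if a joint passes its speed limit or range.

### The arm

A 6-joint arm with a two-finger parallel gripper is mounted at the origin on the work surface. World frame = base frame: x ahead of the robot, y to its left, z up, the work surface at z = 0. Lengths are in m, angles in degrees, forces in N, time in s.
With the tool pointing down it reaches from about 0.325 to 0.85 m from the base axis. Payload 4.4 kg.
Tool frame: the origin (TCP) lies at the centre of the arm's flange, where the gripper is bolted on; the fingertips stand 199 mm ahead of it and the grasp point (between the pads) lies 180 mm ahead of it; z points along the fingers, y is the direction in which the jaws open and shut (so a half turn about z gives the same grasp; the last joint's range is limited). The gripper opens to 94 mm and grips with 3 to 60 N. Pads are 16 mm wide; open, the fingers measure 119 mm over their backs; the gripper's body (75 mm by 177 mm) begins 78 mm behind the grasp point.
Start: joints at [-78.295, 11.837, 88.321, -0, 79.842, -8.623], TCP at [0.2, -0.539, 0.405] pointing down, gripper open.
Joint ranges: [-156.59, 156.59], [-49.26, 127.26], [12.9, 141.05], [-63.56, 243.56], [4.71, 150.69], [-161.64, 161.64]. Speed limits (degrees/s): [159.86, 159.86, 180, 180, 180, 180].

### API

Orientations are given as a 3x3 rotation matrix whose columns are the frame's x, y, z axes.
In Python, from station import env gives the robot as it stands.
- The arm moves only by the tool drive_tool, never from a script. Its argument "series" is a list of rows, each a list of 3 entries, a list of its own where there are three numbers: the shift along the tool's x, y, z in mm, then the turn, a rotation vector about the tool's x, y, z in degrees, then the opening, from 0 (shut) to 1 (fully open). In form: [[[x, y, z], [rx, ry, rz], jaw], ...]. A call has 1 to 20 rows; each row shifts and turns the pose as measured when the row begins, along the tool's axes as they then stand; what a row does not reach is not made up. A row lasts 1/10 s, in which the tool goes at most 50 mm and 8.59 degrees, less where a joint would pass 70% of its speed; a pose out of reach is approached as far as the arm can. A call is refused whole if a number of a shift passes 50 or a number of a turn 8.59, either way. A call with a gripper value outside its range is refused whole. The fingers move at their own pace and stop on an object; "grip_force" is the grip in N (left out, the last holds). Time passes only in rows, so rows that do not move let the fingers close. It gives the time, the measured TCP pose, the force and the opening at its end, in the units of the state.
- env.get_obs(): the state, without advancing time (a new reading comes with each control period).
- env.capture(name): name is "scene" or "top" or "wrist"; returns (picture, depth): 480x640x3 uint8, red, green, blue; 480x640 float32, m along the optical axis (not along the pixel's ray), 0 where there is no reading.
- env.camera_info(name): a dict with "fov_y" (degrees; the focal length in pixels is half the picture's height over the tangent of half this angle, whatever the lens; pixels are square), "cx", "cy" (the principal point, pixels), "R" (3x3) and "t" (3): a world point X has camera coordinates R X + t; the wrist camera has in their place "hand_eye" (4x4, takes a point from camera to tool coordinates, whose origin is the TCP and whose axes are the flange's). Camera axes: x right, y down, z forward; pixel columns grow to the right and rows downward; lengths in m; the calibration is good to about 2 mm. A picture is of the moment at which its call begins: read the wrist's pose just before it. camera_info takes no time and is no camera call.
- env.job_done(): hands the job in, once; it reports no verdict.
The state is a dict: "time": time; "joints": joint angles; "qd": joint speeds; "effort": joint torques, N m; "tcp_pos": TCP position; "ee_rot": TCP orientation; "ft_force": force on the tool from outside, world axes, zero at the start; "torque": the same for the moment, N m; "gripper_width": finger opening in m.
Only numpy, scipy, OpenCV 4.12 (cv2) and the standard library are available. Lean on these libraries where they do the work, as an engineer would, in place of code of your own. Each camera call takes 0.05 s, during which the arm holds its last target. There are 200 camera calls.

## Working session

There is one attempt and no reset: what is moved stays moved. The work goes in short steps, Python scripts to look and compute and a tool call to move; the robot and the scene stay as the last step left them, time stands still between calls to the robot, and variables do not carry over. Pictures are saved under pics/ and viewed, about 8 in all and at most 12, crops included, and the job is handed in when it is done.

Besides the shell and the picture viewer there is one more tool, called by a JSON object that holds its "op" and its "data", one argument or row to a line. drive_tool: Moves the arm, as the interface text tells. Its arguments: {"type":"object","properties":{"series":{"type":"array"},"grip_force":{"type":"number"}},"required":["series"]}

```bash
mkdir -p pics; ls; cat > h.py <<'E'
from station import env
import numpy as np, cv2
def shot(n,name):
    o=env.get_obs(); im,d=env.capture(n); cv2.imwrite(f'pics/{name}.png',im[:,:,::-1]); np.savez(f'pics/{name}.npz',im=im,d=d,p=o['tcp_pos'],R=o['ee_rot']); return im,d,o
def cloud(n,name):
    z=np.load(f'pics/{name}.npz'); d=z['d']; c=env.camera_info(n)
    f=240/np.tan(np.radians(c['fov_y'])/2); v,u=np.mgrid[:480,:640]
    P=np.stack([(u-c['cx'])/f*d,(v-c['cy'])/f*d,d],-1)
    if n=='wrist':
        H=np.array(c['hand_eye']); P=P@H[:3,:3].T+H[:3,3]; return P@np.array(z['R']).T+z['p'], d>0
    R=np.array(c['R']); return (P-np.array(c['t']))@R, d>0
E
python3 - <<'E'
from h import *
for n in('scene','top'):
    im,d,o=shot(n,n+'0'); c=env.camera_info(n); print(n,c,(d>0).mean())
print(o)
E
```

```text
pics
scene {'fov_y': 56.26678114995044, 'cx': 317.30137867410485, 'cy': 244.22042236409305, 'R': array([[ 0.71941518,  0.69450086, -0.01050543],
       [ 0.53713938, -0.56587051, -0.62551728],
       [-0.440367  ,  0.44436374, -0.78013959]]), 't': array([-0.36267451, -0.34784443,  1.50873352])} 0.9961979166666667
top {'fov_y': 51.597126785617604, 'cx': 327.9973849816236, 'cy': 245.1223660844235, 'R': array([[ 0.00594534, -0.99997945, -0.0023987 ],
       [-0.99617708, -0.00571364, -0.08716981],
       [ 0.08715432,  0.00290778, -0.99619058]]), 't': array([-0.0885299 ,  0.59930117,  1.44748352])} 0.996005859375
{'time': 0.05, 'joints': array([-7.82946393e+01,  1.18832609e+01,  8.84010875e+01, -2.32154494e-04,
        7.98412568e+01, -8.62272008e+00]), 'qd': array([ 0.04092218, -0.05423152, -0.24024993,  0.06493431,  0.08671826,
       -0.0492111 ]), 'effort': array([-1.35140966e-03, -3.72165227e+01, -2.82560188e+01,  7.00009963e-02,
        3.12176510e-02, -5.46145486e-05]), 'tcp_pos': array([ 0.19967318, -0.53885003,  0.40353084]), 'ee_rot': array([[ 9.37718611e-01,  3.47395460e-01, -4.48661219e-04],
       [ 3.47395598e-01, -9.37716212e-01,  2.14582403e-03],
       [ 3.24732627e-04, -2.16804206e-03, -9.99997597e-01]]), 'ft_force': array([-0.34807689,  0.44450596, -0.32856065]), 'torque': array([ 0.0064526 , -0.02201218,  0.03744592]), 'gripper_width': 0.0944820888067956}
```

View pics/top0.png

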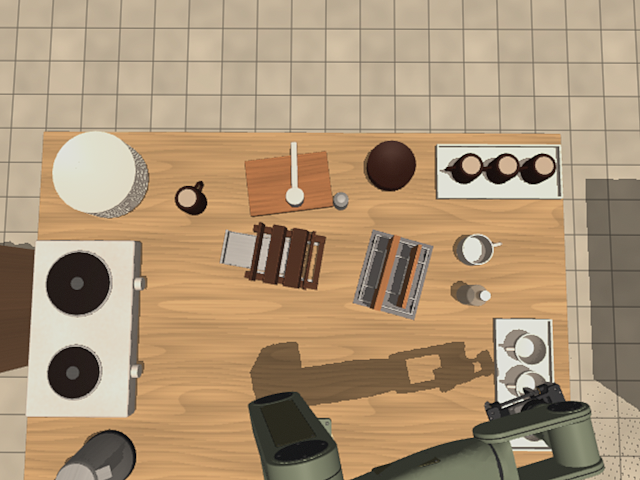

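View pics/scene0.png

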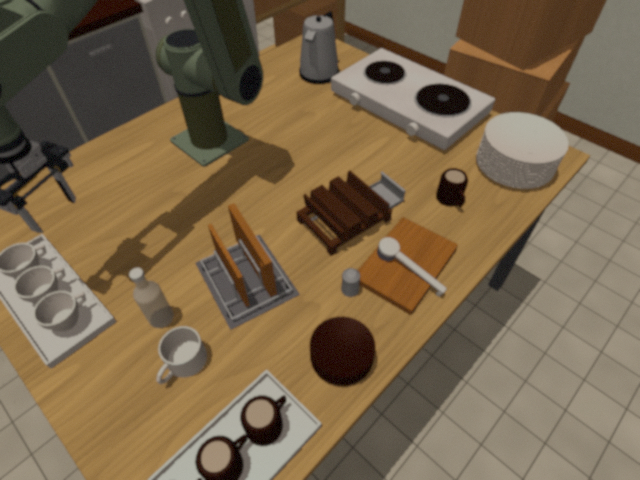

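The top view (up = +x, left = +y) shows the stand at about (287,255), with the tray pulled out to its left (lip at about 224,247). The drainer is at (394,274) with two boards, at about (375,270) and (405,275). I'll measure them from the depth.

```bash
python3 - <<'E'
from h import *
cv2.setRNGSeed(1)
def rect(X,lab):
    r=cv2.minAreaRect(X[:,:2].astype(np.float32)); print(lab,len(X),np.round(r[0],4),np.round(r[1],4),round(r[2],1),'z',np.round(np.percentile(X[:,2],[2,50,98]),3))
for n in('top','scene'):
    P,ok=cloud(n,n+'0'); im=np.load(f'pics/{n}0.npz')['im']
    hsv=cv2.cvtColor(im,cv2.COLOR_RGB2HSV)
    x,y,z=P[...,0],P[...,1],P[...,2]
    print(n,'table z',np.median(z[ok&(abs(x-.45)<.03)&(abs(y-.3)<.1)]))
    # boards: high points
    D=ok&(x>.35)&(x<.7)&(y>-.5)&(y<.0)
    for lo in(.105,):
        m=(D&(z>lo)&(z<.2)).astype(np.uint8)
        k,l,s,c=cv2.connectedComponentsWithStats(m)
        for i in range(1,k):
            if s[i,4]>15: rect(P[l==i],'board %s'%np.round(c[i]))
    S=ok&(x>.4)&(x<.7)&(y>-.08)&(y<.3)
    m=(S&(z>.07)&(z<.1)).astype(np.uint8)
    k,l,s,c=cv2.connectedComponentsWithStats(m)
    for i in range(1,k):
        if s[i,4]>15: rect(P[l==i],'stand bar %s'%np.round(c[i]))
    rect(P[m>0],'stand top')
    m=(S&(z>.04)&(z<.06)&(hsv[...,1]<60)).astype(np.uint8)
    k,l,s,c=cv2.connectedComponentsWithStats(m)
    for i in range(1,k):
        if s[i,4]>8: rect(P[l==i],'lip %s'%np.round(c[i]))
    m=D&(z>.02)&(z<.095)&(hsv[...,1]<70); 
    if m.sum()>10: rect(P[m],'drainer')
E
```

```text
top table z -0.0017544506856137035
board [386. 273.] 641 [ 0.5153 -0.2435] [0.019  0.2101] 74.2 z [0.11  0.153 0.158]
board [410. 276.] 376 [ 0.5064 -0.3109] [0.0115 0.1792] 74.7 z [0.107 0.141 0.149]
board [475. 295.] 339 [ 0.4547 -0.4826] [0.0578 0.0345] 0.0 z [0.108 0.132 0.191]
stand bar [255. 251.] 249 [0.5773 0.1242] [0.0115 0.1695] 80.9 z [0.071 0.08  0.088]
stand bar [273. 254.] 743 [0.568  0.0709] [0.0358 0.1698] 81.0 z [0.074 0.082 0.087]
stand bar [294. 258.] 907 [0.5583 0.0108] [0.0441 0.1696] 80.9 z [0.074 0.082 0.088]
stand bar [308. 260.] 201 [ 0.552  -0.0295] [0.0104 0.1681] 80.5 z [0.073 0.082 0.089]
stand top 2100 [0.5642 0.0477] [0.1667 0.1701] 80.5 z [0.073 0.081 0.088]
lip [223. 246.] 71 [0.594 0.221] [0.0061 0.0962] 80.4 z [0.042 0.047 0.052]
drainer 661 [ 0.515  -0.2563] [0.4865 0.2317] 89.3 z [0.02  0.057 0.091]
scene table z 0.00029722247219781496
board [251. 240.] 950 [ 0.5176 -0.2444] [0.0191 0.2144] 74.3 z [0.108 0.154 0.158]
board [226. 256.] 467 [ 0.509 -0.312] [0.0112 0.1837] 74.6 z [0.107 0.144 0.148]
board [148. 285.] 415 [ 0.4674 -0.4836] [0.0328 0.0445] 89.2 z [0.107 0.138 0.192]
stand bar [368. 189.] 313 [0.5806 0.1235] [0.0147 0.1691] 80.3 z [0.07  0.081 0.087]
stand bar [354. 198.] 734 [0.5723 0.0697] [0.0389 0.1723] 80.9 z [0.071 0.083 0.087]
stand bar [336. 208.] 907 [0.5617 0.01  ] [0.0474 0.1723] 80.1 z [0.071 0.083 0.087]
stand bar [323. 214.] 278 [ 0.5551 -0.0313] [0.0112 0.1696] 80.6 z [0.07  0.082 0.086]
stand top 2232 [0.5681 0.0471] [0.1695 0.1727] 80.4 z [0.071 0.083 0.087]
lip [393. 182.] 81 [0.5978 0.219 ] [0.0098 0.0938] 81.9 z [0.041 0.049 0.053]
drainer 1043 [ 0.5205 -0.2624] [0.4761 0.2343] 88.7 z [0.02  0.048 0.089]
```

{"op": "drive_tool", "data": {
  "series": [
    [[0,0,-14],[0,0,7.4],0.5],
    [[0,0,-14],[0,0,7.4],0.5],
    [[0,0,-14],[0,0,7.4],0.5],
    [[0,0,-14],[0,0,7.4],0.5],
    [[24,-28,0],[0,0,0],0.5],
    [[24,-28,0],[0,0,0],0.5],
    [[24,-28,0],[0,0,0],0.5],
    [[24,-28,0],[0,0,0],0.5],
    [[24,-28,0],[0,0,0],0.5],
    [[24,-28,0],[0,0,0],0.5],
    [[24,-28,0],[0,0,0],0.5],
    [[24,-28,0],[0,0,0],0.5],
    [[24,-28,0],[0,0,0],0.5],
    [[24,-28,0],[0,0,0],0.5],
    [[0,0,0],[0,0,0],0.5],
    [[0,0,0],[0,0,0],0.5]
  ]
}}

```text
time: 1.7
tcp_pos: [0.496, -0.298, 0.4527]
ee_rot: [[0.982, -0.187, -0.009], [-0.187, -0.982, 0.018], [-0.012, -0.016, -1.0]]
ft_force: [-0.6, 0.0, 0.2]
gripper_width: 0.0472
```

```bash
python3 - <<'E'
from h import *
c=env.camera_info('wrist'); print(c)
im,d,o=shot('wrist','w1'); R=o['ee_rot']; print(o['time'],o['tcp_pos'],np.degrees(np.arctan2(R[1,0],R[0,0])),R[:,2],o['ft_force'],o['gripper_width'])
E
```

```text
{'fov_y': 62.69099223193551, 'cx': 320.02309991402456, 'cy': 234.91262007134893, 'hand_eye': array([[-1.91042969e-04, -9.59971884e-01, -2.80096313e-01,
         8.21651280e-02],
       [ 9.99999889e-01, -6.28566260e-05, -4.66633612e-04,
         2.44749908e-04],
       [ 4.30349239e-04, -2.80096371e-01,  9.59971790e-01,
         1.97373920e-02],
       [ 0.00000000e+00,  0.00000000e+00,  0.00000000e+00,
         1.00000000e+00]])}
1.7 [ 0.49600624 -0.29796544  0.45268222] -10.756858294280729 [-0.00891932  0.01834367 -0.99979196] [-0.63817058  0.00144627  0.23048498] 0.047186183845707975
```

View pics/w1.png

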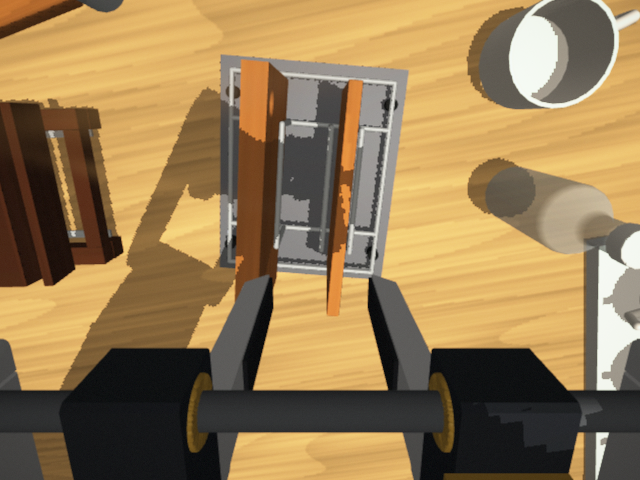

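The wrist view shows both boards upright in the drainer: the thick one at column ~260 and the thin one at ~345. The soap bottle is well to the right. I'll measure the boards' top edges here.

```bash
cat >> h.py <<'E'
def comps(n,name,roi,lo,hi,minn=150):
    P,ok=cloud(n,name); x,y,z=P[...,0],P[...,1],P[...,2]
    m=(ok&(x>roi[0])&(x<roi[1])&(y>roi[2])&(y<roi[3])&(z>lo)&(z<hi)).astype(np.uint8)
    k,l,s,c=cv2.connectedComponentsWithStats(m); out=[]
    for i in range(1,k):
        if s[i,4]>minn:
            X=P[l==i]; r=cv2.minAreaRect(X[:,:2].astype(np.float32)); print(np.round(c[i]),len(X),np.round(r[0],4),np.round(r[1],4),round(r[2],1),'z',np.round(np.percentile(X[:,2],[2,50,98]),4))
def loc(target,yaw):
    "shift in tool axes (mm) to a world TCP target, and turn (deg)"
    o=env.get_obs(); R=np.array(o['ee_rot']); a=np.radians(yaw)
    T=np.array([[np.cos(a),np.sin(a),0],[np.sin(a),-np.cos(a),0],[0,0,-1]])
    rv=cv2.Rodrigues(R.T@T)[0].ravel()
    d=np.array(target)-o['tcp_pos']
    print('t',o['time'],'pos',np.round(o['tcp_pos'],4),'turn',np.round(np.degrees(rv),2),'shift now',np.round(1e3*R.T@d,1),'shift after turn',np.round(1e3*T.T@d,1),'F',np.round(o['ft_force'],1),'w',round(o['gripper_width'],4))
E
python3 - <<'E'
from h import *
for lo,hi in((.148,.165),(.105,.148),(.095,.125)): print(lo);comps('wrist','w1',(.3,.7,-.42,-.15),lo,hi)
comps('wrist','w1',(.3,.7,-.15,.3),.076,.095)
loc((.575,.06,.46),-9.2)
E
```

```text
0.148
[252. 169.] 6048 [ 0.5352 -0.2499] [0.0186 0.1738] 74.2 z [0.1508 0.155  0.1565]
0.105
[269. 168.] 1557 [ 0.5356 -0.2581] [0.0031 0.1686] 74.2 z [0.1061 0.1266 0.1472]
[344. 193.] 3640 [ 0.509  -0.3131] [0.0102 0.1797] 74.6 z [0.1127 0.1449 0.1464]
0.095
[272. 165.] 1020 [ 0.5342 -0.2577] [0.0031 0.1711] 74.2 z [0.0956 0.1117 0.1245]
[337. 187.] 303 [ 0.5125 -0.3089] [0.0002 0.1741] 74.6 z [0.0956 0.111  0.1244]
[ 28. 191.] 2753 [ 0.5542 -0.0323] [0.0114 0.1699] 80.9 z [0.0765 0.0831 0.0851]
[ 11. 240.] 2397 [ 0.5338 -0.006 ] [0.0285 0.128 ] 69.4 z [0.0764 0.0832 0.0851]
t 1.75 pos [ 0.4958 -0.2981  0.4526] turn [-0.99  0.68 -1.6 ] shift now [  10.6 -366.7   -1.2] shift after turn [  20.9 -366.2   -7.4] F [ 0.2  0.7 -0.3] w 0.0471
```

{"op": "drive_tool", "data": {
  "series": [
    [[0,-10,0],[-1,0.7,-1.6],0],
    [[0,-33,0],[0,0,0],0],
    [[0,-33,0],[0,0,0],0],
    [[0,-33,0],[0,0,0],0],
    [[0,-33,0],[0,0,0],0],
    [[0,-33,0],[0,0,0],0],
    [[0,-33,0],[0,0,0],0],
    [[0,-33,0],[0,0,0],0],
    [[0,-33,0],[0,0,0],0],
    [[0,-33,0],[0,0,0],0],
    [[0,-33,0],[0,0,0],0],
    [[0,-33,0],[0,0,0],0],
    [[0,0,0],[0,0,0],0],
    [[0,0,0],[0,0,0],0]
  ]
}}

```text
time: 3.15
tcp_pos: [0.5503, 0.073, 0.4511]
ee_rot: [[0.985, -0.173, 0.007], [-0.172, -0.985, -0.009], [0.009, 0.007, -1.0]]
ft_force: [0.3, 0.0, 0.1]
gripper_width: 0.0006
```

```bash
python3 - <<'E'
from h import *
im,d,o=shot('wrist','w2'); print(o['tcp_pos'])
comps('wrist','w2',(.4,.75,-.15,.16),.078,.092)
print('lip');comps('wrist','w2',(.4,.75,.17,.3),.035,.06,50)
P,ok=cloud('wrist','w2');print(np.median(P[...,2][ok&(abs(P[...,2])<.01)]))
loc((.605,.251,.3),-9.2)
E
```

```text
[0.55028346 0.07297421 0.45105292]
[431. 185.] 2225 [ 0.5548 -0.0314] [0.0102 0.1694] 80.6 z [0.0787 0.0833 0.085 ]
[256. 187.] 2125 [0.5805 0.1232] [0.0102 0.169 ] 80.7 z [0.0788 0.0834 0.0851]
[315. 183.] 6922 [0.5731 0.0707] [0.0342 0.1656] 80.6 z [0.0818 0.0836 0.0851]
[384. 186.] 8939 [0.5612 0.0098] [0.0423 0.1696] 80.5 z [0.0814 0.0836 0.0851]
lip
[48. 65.] 1060 [0.7235 0.2887] [0.0114 0.0521] 76.7 z [0.0357 0.0484 0.0595]
[161. 188.] 906 [0.5959 0.2204] [0.0084 0.1002] 80.9 z [0.0443 0.0493 0.0512]
0.00019492422209294036
t 3.2 pos [0.5503 0.0727 0.4511] turn [ 0.39 -0.49 -0.78] shift now [  21.7 -186.1  150. ] shift after turn [  25.5 -184.7  151.1] F [ 0.1 -1.1 -0.2] w 0.0004
```

View pics/w2.png

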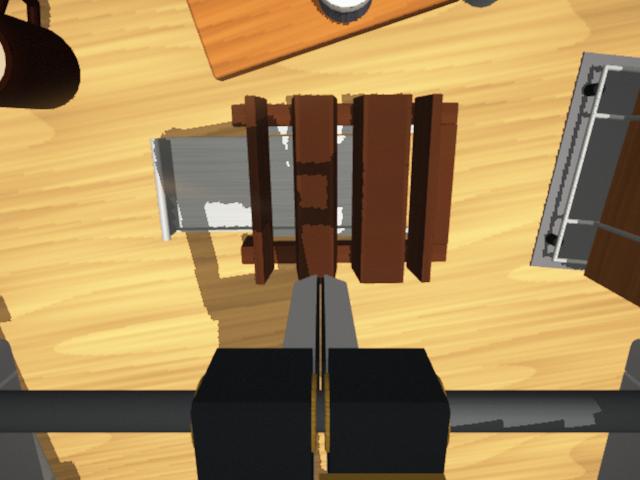

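{"op": "drive_tool", "data": {
  "series": [
    [[3,-30,0],[0.4,-0.5,-0.6],0],
    [[4,-30,0],[0,0,0],0],
    [[4,-30,0],[0,0,0],0],
    [[4,-30,0],[0,0,0],0],
    [[4,-30,0],[0,0,0],0],
    [[3,-30,0],[0,0,0],0],
    [[0,0,0],[0,0,0],0],
    [[0,0,35],[0,0,0],0],
    [[0,0,35],[0,0,0],0],
    [[0,0,35],[0,0,0],0],
    [[0,0,35],[0,0,0],0],
    [[0,0,0],[0,0,0],0]
  ]
}}

```text
time: 4.4
tcp_pos: [0.6085, 0.2283, 0.3101]
ee_rot: [[0.982, -0.189, 0.008], [-0.189, -0.982, -0.007], [0.009, 0.005, -1.0]]
ft_force: [-0.3, -0.1, -0.7]
gripper_width: 0.0006
```

```bash
python3 - <<'E'
from h import *
loc((.6007,.2468,.221),-9.4)
E
```

```text
t 4.4 pos [0.6085 0.2283 0.3101] turn [ 0.29 -0.53 -1.52] shift now [-12.  -17.2  88.9] shift after turn [-10.7 -17.   89.1] F [-0.3 -0.1 -0.7] w 0.0006
```

{"op": "drive_tool", "data": {
  "series": [
    [[-11,-18,0],[0.3,-0.5,-1.5],0],
    [[0,-1,30],[0,0,0],0],
    [[0,0,30],[0,0,0],0],
    [[0,0,26],[0,0,0],0],
    [[0,0,4],[0,0,0],0],
    [[0,0,0],[0,0,0],0],
    [[0,10,0],[0,0,0],0],
    [[0,10,0],[0,0,0],0],
    [[0,10,0],[0,0,0],0],
    [[0,8,0],[0,0,0],0],
    [[0,0,0],[0,0,0],0]
  ]
}}

```text
time: 5.5
tcp_pos: [0.6024, 0.2112, 0.2413]
ee_rot: [[0.986, -0.162, 0.033], [-0.163, -0.987, 0.013], [0.03, -0.018, -0.999]]
ft_force: [0.8, -0.2, -0.7]
gripper_width: 0.0003
```

```bash
python3 - <<'E'
from h import *
a=np.array([.163,.987,0]); loc(np.array([.567,.0425,.221])+.1525*a,-9.4)
E
```

```text
t 5.5 pos [0.6024 0.2112 0.2413] turn [-1.02 -1.74  0.03] shift now [-8.  20.  19.7] shift after turn [-7.4 19.7 20.3] F [ 0.8 -0.2 -0.7] w 0.0003
```

{"op": "drive_tool", "data": {
  "series": [
    [[-6,0,14],[-1,-1.7,0],0],
    [[0,6,4],[0,0,0],0],
    [[0,6,0],[0,0,0],0],
    [[0,5,0],[0,0,0],0],
    [[0,4,0],[0,0,0],0],
    [[0,0,0],[0,0,0],0]
  ]
}}

```text
time: 6.1
tcp_pos: [0.5955, 0.1908, 0.2264]
ee_rot: [[0.986, -0.165, 0.01], [-0.165, -0.986, 0.006], [0.009, -0.008, -1.0]]
ft_force: [0.5, 3.8, -1.2]
gripper_width: 0.0003
```

```bash
python3 - <<'E'
from h import *
a=np.array([.163,.987,0]); loc(np.array([.567,.0425,.221])+.1525*a,-9.4)
E
```

```text
t 6.1 pos [0.5955 0.1908 0.2264] turn [-0.45 -0.5  -0.09] shift now [-4.  -1.6  5.4] shift after turn [-4.  -1.6  5.4] F [ 0.5  3.8 -1.2] w 0.0003
```

{"op": "drive_tool", "data": {
  "series": [
    [[0,2,0],[0,0,0],0],
    [[0,2,0],[0,0,0],0],
    [[0,2,0],[0,0,0],0]
  ]
}}

```text
time: 6.4
tcp_pos: [0.5948, 0.1885, 0.2266]
ee_rot: [[0.986, -0.166, 0.014], [-0.166, -0.986, 0.018], [0.011, -0.02, -1.0]]
ft_force: [0.8, 7.0, -1.1]
gripper_width: 0.0005
```

{"op": "drive_tool", "data": {
  "series": [
    [[0,3,0],[-1,0,0],0],
    [[0,3,0],[0,0,0],0],
    [[0,0,0],[0,0,0],0]
  ]
}}

```text
time: 6.7
tcp_pos: [0.5941, 0.189, 0.2264]
ee_rot: [[0.986, -0.167, 0.017], [-0.167, -0.986, 0.018], [0.014, -0.02, -1.0]]
ft_force: [0.4, 0.4, -0.2]
gripper_width: 0.0003
```

{"op": "drive_tool", "data": {
  "series": [
    [[0,-10,0],[0,0,0],0],
    [[0,-12,0],[0,0,0],0],
    [[0,0,-40],[0,0,0],0],
    [[0,0,-40],[0,0,0],0],
    [[0,0,-45],[0,0,0],0.3],
    [[0,0,-45],[0,0,0],0.5],
    [[0,0,-45],[0,0,0],0.5],
    [[0,30,-30],[0,0,0],0.5],
    [[0,0,0],[0,0,0],0.5]
  ]
}}

```text
time: 7.6
tcp_pos: [0.5895, 0.1804, 0.4768]
ee_rot: [[0.986, -0.165, 0.006], [-0.166, -0.986, 0.006], [0.005, -0.007, -1.0]]
ft_force: [0.5, 0.2, 0.5]
gripper_width: 0.0373
```

```bash
python3 - <<'E'
from h import *
im,d,o=shot('wrist','w3'); print(o['tcp_pos'])
comps('wrist','w3',(.4,.66,.14,.3),.035,.06,50)
comps('wrist','w3',(.4,.75,-.15,.155),.078,.092)
loc((.518,-.245,.46),-15.7)
E
```

```text
[0.58949628 0.18042061 0.4767999 ]
[327. 201.] 727 [0.5888 0.1765] [0.0076 0.1002] 80.8 z [0.0457 0.0493 0.0514]
[360. 262.] 306 [0.5142 0.1492] [0.0204 0.0196] 82.0 z [0.0364 0.0399 0.0414]
[382. 197.] 1522 [0.586  0.1228] [0.0092 0.1576] 80.7 z [0.0815 0.0834 0.0851]
[437. 203.] 6261 [0.5711 0.071 ] [0.0347 0.17  ] 80.6 z [0.0802 0.0835 0.0851]
[501. 203.] 7829 [0.5608 0.0104] [0.0432 0.1703] 80.6 z [0.0797 0.0835 0.0851]
[544. 203.] 2114 [ 0.5544 -0.0312] [0.0118 0.169 ] 80.7 z [0.0784 0.0831 0.0849]
t 7.65 pos [0.5892 0.1817 0.4745] turn [-0.44 -0.07  6.24] shift now [-1.000e-01  4.327e+02  1.110e+01] shift after turn [ 46.9 430.1  14.5] F [ 0.   0.6 -0.2] w 0.0411
```

{"op": "drive_tool", "data": {
  "series": [
    [[0,10,0],[-0.4,0,6.2],0.6],
    [[4,34,1],[0,0,0],0.6],
    [[4,34,1],[0,0,0],0.6],
    [[4,34,1],[0,0,0],0.6],
    [[4,34,1],[0,0,0],0.6],
    [[4,34,1],[0,0,0],0.6],
    [[4,34,1],[0,0,0],0.6],
    [[4,34,1],[0,0,0],0.6],
    [[4,34,1],[0,0,0],0.6],
    [[4,34,1],[0,0,0],0.6],
    [[4,34,1],[0,0,0],0.6],
    [[4,34,1],[0,0,0],0.6],
    [[4,34,1],[0,0,0],0.6],
    [[0,0,0],[0,0,0],0.6]
  ]
}}

```text
time: 9.05
tcp_pos: [0.5199, -0.2365, 0.424]
ee_rot: [[0.963, -0.264, -0.055], [-0.263, -0.964, 0.018], [-0.058, -0.003, -0.998]]
ft_force: [-0.2, 0.6, 0.1]
gripper_width: 0.0564
```

```bash
python3 - <<'E'
from h import *
loc((.518,-.245,.34),-15.7)
E
```

```text
t 9.05 pos [ 0.5199 -0.2365  0.424 ] turn [-0.16  3.34  0.39] shift now [ 5.3  9.  83.8] shift after turn [ 0.5  8.7 84. ] F [-0.2  0.6  0.1] w 0.0564
```

{"op": "drive_tool", "data": {
  "series": [
    [[0,8,10],[-0.2,3.3,0.4],0.6],
    [[0,0,20],[0,0,0],0.6],
    [[0,0,20],[0,0,0],0.6],
    [[0,0,15],[0,0,0],0.6],
    [[0,0,0],[0,0,0],0.6]
  ]
}}

```text
time: 9.55
tcp_pos: [0.5171, -0.2385, 0.3464]
ee_rot: [[0.963, -0.271, -0.013], [-0.27, -0.963, 0.012], [-0.015, -0.008, -1.0]]
ft_force: [-0.9, 0.4, 0.2]
gripper_width: 0.056
```

```bash
python3 - <<'E'
from h import *
im,d,o=shot('wrist','w4'); print(o['tcp_pos'])
comps('wrist','w4',(.4,.68,-.42,-.15),.149,.165)
loc((.518,-.245,.305),-15.7)
E
```

```text
[ 0.5170576  -0.23852529  0.34635132]
[337. 211.] 13775 [ 0.5407 -0.2516] [0.0179 0.1615] 74.2 z [0.1538 0.1551 0.1564]
[253. 289.] 491 [ 0.5265 -0.2086] [0.0211 0.0096] 18.4 z [0.1498 0.1583 0.1647]
[389. 290.] 504 [ 0.5101 -0.267 ] [0.0092 0.0212] 40.9 z [0.1494 0.158  0.1647]
[333. 448.] 1089 [ 0.4271 -0.2193] [0.0179 0.0233] 74.2 z [0.154  0.1551 0.1561]
t 9.6 pos [ 0.5174 -0.2386  0.3474] turn [-0.44  0.8   0.02] shift now [ 2.9  6.3 42.3] shift after turn [ 2.3  6.  42.4] F [ 0.4 -0.3  0. ] w 0.0565
```

View pics/w4.png

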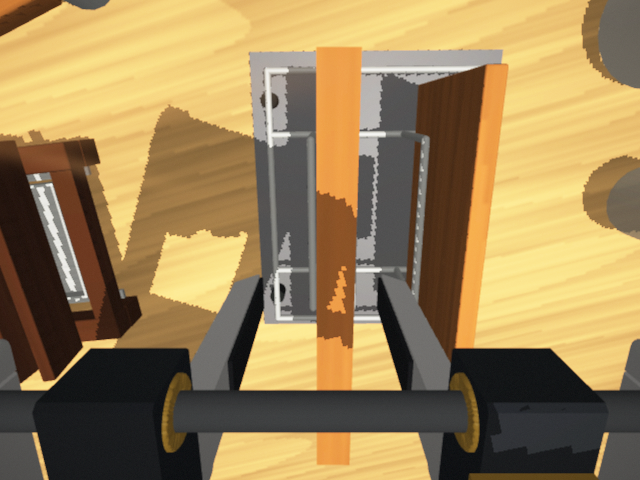

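The board is centred between the open fingers (top strip at columns ~320-360, rows 47-465), and the thin board is clear to the right. Next I descend and grip.

{"op": "drive_tool", "data": {
  "series": [
    [[1,6,2],[-0.4,0.8,0],0.6],
    [[0,0,15],[0,0,0],0.6],
    [[0,0,15],[0,0,0],0.6],
    [[0,0,10],[0,0,0],0.6],
    [[0,0,0],[0,0,0],0.6]
  ]
}}

```text
time: 10.1
tcp_pos: [0.5183, -0.2441, 0.3042]
ee_rot: [[0.963, -0.269, 0.005], [-0.269, -0.963, -0.002], [0.005, 0.001, -1.0]]
ft_force: [-0.5, 0.1, -1.0]
gripper_width: 0.0566
```

```bash
python3 - <<'E'
from h import *
loc((.517,-.245,.305),-15.7)
E
```

```text
t 10.1 pos [ 0.5183 -0.2441  0.3042] turn [ 0.04 -0.3   0.11] shift now [-1.   1.2 -0.8] shift after turn [-1.   1.2 -0.8] F [-0.5  0.1 -1. ] w 0.0566
```

{"op": "drive_tool", "data": {
  "series": [
    [[0,1,0],[0,0,0],0.3],
    [[0,0,0],[0,0,0],0.1],
    [[0,0,0],[0,0,0],0],
    [[0,0,0],[0,0,0],0],
    [[0,0,0],[0,0,0],0],
    [[0,0,-5],[0,0,0],0],
    [[0,0,-15],[0,0,0],0],
    [[0,0,-20],[0,0,0],0],
    [[0,0,-25],[0,0,0],0],
    [[0,0,-25],[0,0,0],0],
    [[0,0,-20],[0,0,0],0],
    [[0,0,-5],[0,0,0],0]
  ],
  "grip_force": 40
}}

```text
time: 11.3
tcp_pos: [0.5162, -0.2441, 0.4252]
ee_rot: [[0.963, -0.269, 0.0], [-0.269, -0.963, 0.001], [0.0, -0.001, -1.0]]
ft_force: [-0.5, -0.4, -2.9]
gripper_width: 0.018
```

```bash
python3 - <<'E'
from h import *
loc((.567,.0425,.42),-9.4)
E
```

```text
t 11.3 pos [ 0.5162 -0.2441  0.4252] turn [-0.05 -0.01 -6.2 ] shift now [ -28.2 -289.7    5.5] shift after turn [   3.3 -291.1    5.2] F [-0.5 -0.4 -2.9] w 0.018
```

{"op": "drive_tool", "data": {
  "series": [
    [[0,-8,0],[0,0,-2],0],
    [[0,-14,0],[0,0,-2],0],
    [[0,-20,0],[0,0,-2.2],0],
    [[0,-22,0],[0,0,0],0],
    [[0,-22,0],[0,0,0],0],
    [[0,-22,0],[0,0,0],0],
    [[0,-22,0],[0,0,0],0],
    [[0,-22,0],[0,0,0],0],
    [[0,-22,0],[0,0,0],0],
    [[0,-22,0],[0,0,0],0],
    [[0,-22,0],[0,0,0],0],
    [[0,-22,0],[0,0,0],0],
    [[0,-20,0],[0,0,0],0],
    [[0,-10,0],[0,0,0],0],
    [[0,0,0],[0,0,0],0]
  ]
}}

```text
time: 12.8
tcp_pos: [0.5531, 0.0492, 0.4045]
ee_rot: [[0.991, -0.128, -0.039], [-0.128, -0.992, 0.017], [-0.041, -0.012, -0.999]]
ft_force: [-0.2, -0.3, -3.4]
gripper_width: 0.018
```

```bash
python3 - <<'E'
from h import *
loc((.567,.0425,.42),-9.4)
E
```

```text
t 12.8 pos [0.5531 0.0492 0.4045] turn [-0.64  2.34  2.03] shift now [ 14.    4.7 -16.1] shift after turn [ 14.8   4.4 -15.5] F [-0.2 -0.3 -3.4] w 0.018
```

{"op": "drive_tool", "data": {
  "series": [
    [[7,2,-8],[-0.3,1.2,1],0],
    [[8,2,-8],[-0.3,1.2,1],0],
    [[0,0,0],[0,0,0],0],
    [[0,0,0],[0,0,0],0]
  ]
}}

```text
time: 13.2
tcp_pos: [0.569, 0.0406, 0.4205]
ee_rot: [[0.986, -0.167, 0.003], [-0.167, -0.986, -0.003], [0.003, 0.002, -1.0]]
ft_force: [-0.2, -0.4, -3.4]
gripper_width: 0.0175
```

```bash
python3 - <<'E'
from h import *
im,d,o=shot('wrist','w5')
loc((.567,.0425,.42),-9.4)
z=o['tcp_pos'][2]-.275; print('top z exp ~',z+.0)
P,ok=cloud('wrist','w5'); 
comps('wrist','w5',(.45,.7,.01,.075),.255,.285,80)
comps('wrist','w5',(.4,.75,-.15,.16),.078,.092)
E
```

```text
t 13.25 pos [0.5691 0.0405 0.4207] turn [ 0.12 -0.25 -0.2 ] shift now [-2.5 -1.6  0.7] shift after turn [-2.4 -1.6  0.7] F [-0.5 -0.3 -3. ] w 0.0179
top z exp ~ 0.14551749204134223
[321. 230.] 20467 [0.609  0.0289] [0.0423 0.1232] 72.8 z [0.2609 0.2689 0.2819]
[320. 455.] 2080 [0.5184 0.0485] [0.018  0.0259] 79.6 z [0.2682 0.2693 0.2704]
[366. 204.] 6006 [0.5605 0.0038] [0.0301 0.1695] 80.7 z [0.0821 0.0836 0.0851]
[407. 217.] 2443 [ 0.5542 -0.0312] [0.0101 0.1703] 80.7 z [0.0786 0.0833 0.085 ]
[219. 218.] 2492 [0.5797 0.1233] [0.0102 0.1701] 80.7 z [0.0785 0.0834 0.0851]
[278. 201.] 5197 [0.5773 0.0731] [0.0268 0.1583] 80.7 z [0.0821 0.0837 0.0851]
```

View pics/w5.png

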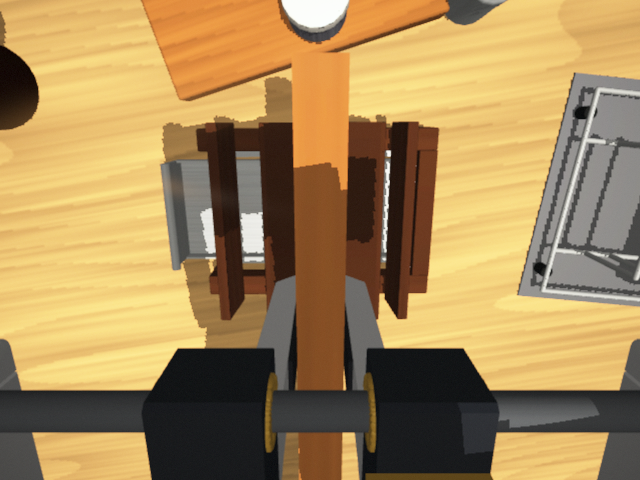

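The board is held upright over the middle slot, and the tray lip is home at the left of the stand. I'll lower it in stages.

{"op": "drive_tool", "data": {
  "series": [
    [[-2,-2,10],[0.1,-0.2,-0.2],0],
    [[0,0,12],[0,0,0],0],
    [[0,0,12],[0,0,0],0],
    [[0,0,5],[0,0,0],0],
    [[0,0,0],[0,0,0],0]
  ]
}}

```text
time: 13.75
tcp_pos: [0.5664, 0.0421, 0.3765]
ee_rot: [[0.986, -0.165, -0.004], [-0.165, -0.986, 0.0], [-0.004, 0.001, -1.0]]
ft_force: [-0.2, -0.5, -3.5]
gripper_width: 0.0181
```

```bash
python3 - <<'E'
from h import *
loc((.567,.0425,.34),-9.4)
E
```

```text
t 13.75 pos [0.5664 0.0421 0.3765] turn [ 0.03  0.21 -0.07] shift now [ 0.7 -0.5 36.5] shift after turn [ 0.6 -0.5 36.5] F [-0.2 -0.5 -3.5] w 0.0181
```

{"op": "drive_tool", "data": {
  "series": [
    [[0,0,5],[0,0.2,0],0],
    [[0,0,5],[0,0,0],0],
    [[0,0,5],[0,0,0],0],
    [[0,0,5],[0,0,0],0],
    [[0,0,4],[0,0,0],0],
    [[0,0,3],[0,0,0],0],
    [[0,0,0],[0,0,0],0]
  ]
}}

```text
time: 14.45
tcp_pos: [0.5666, 0.0423, 0.3473]
ee_rot: [[0.986, -0.164, 0.001], [-0.164, -0.986, -0.001], [0.001, 0.0, -1.0]]
ft_force: [-0.4, 0.1, -3.4]
gripper_width: 0.0175
```

```bash
python3 - <<'E'
from h import *
loc((.567,.0425,.34),-9.4)
E
```

```text
t 14.45 pos [0.5666 0.0423 0.3473] turn [ 0.02 -0.04 -0.05] shift now [ 0.4 -0.3  7.3] shift after turn [ 0.4 -0.3  7.3] F [-0.4  0.1 -3.4] w 0.0175
```

No contact so far. I'll go slowly down to the stop.

{"op": "drive_tool", "data": {
  "series": [
    [[0,0,2],[0,0,0],0],
    [[0,0,2],[0,0,0],0],
    [[0,0,2],[0,0,0],0],
    [[0,0,1.5],[0,0,0],0],
    [[0,0,0],[0,0,0],0]
  ]
}}

```text
time: 14.95
tcp_pos: [0.5671, 0.0424, 0.3403]
ee_rot: [[0.987, -0.164, 0.003], [-0.164, -0.987, -0.0], [0.003, -0.0, -1.0]]
ft_force: [-0.3, 0.2, -4.6]
gripper_width: 0.0181
```

{"op": "drive_tool", "data": {
  "series": [
    [[0,0,1.5],[0,0,0],0],
    [[0,0,1.5],[0,0,0],0],
    [[0,0,0],[0,0,0],0]
  ]
}}

```text
time: 15.25
tcp_pos: [0.5672, 0.0425, 0.3399]
ee_rot: [[0.987, -0.163, 0.004], [-0.163, -0.987, -0.001], [0.004, 0.0, -1.0]]
ft_force: [1.5, 0.0, -7.0]
gripper_width: 0.0181
```

{"op": "drive_tool", "data": {
  "series": [
    [[0,0,0],[0,0,0],0.22],
    [[0,0,0],[0,0,0],0.25],
    [[0,0,0],[0,0,0],0.3],
    [[0,0,0],[0,0,0],0.4],
    [[0,0,0],[0,0,0],0.4]
  ]
}}

```text
time: 15.75
tcp_pos: [0.5686, 0.0421, 0.342]
ee_rot: [[0.986, -0.164, 0.01], [-0.164, -0.986, -0.001], [0.01, -0.0, -1.0]]
ft_force: [0.8, 0.0, -0.3]
gripper_width: 0.0369
```

{"op": "drive_tool", "data": {
  "series": [
    [[0,0,-15],[0,0,0],0.45],
    [[0,0,-25],[0,0,0],0.45],
    [[0,0,-30],[0,0,0],0.45],
    [[0,0,-30],[0,0,0],0.45],
    [[0,0,0],[0,0,0],0.45]
  ]
}}

```text
time: 16.25
tcp_pos: [0.5675, 0.0423, 0.4488]
ee_rot: [[0.986, -0.164, 0.01], [-0.164, -0.986, -0.002], [0.01, -0.0, -1.0]]
ft_force: [0.4, -0.8, -0.8]
gripper_width: 0.042
```

```bash
python3 - <<'E'
from h import *
im,d,o=shot('wrist','w6')
comps('wrist','w6',(.4,.75,-.02,.1),.18,.2,80)
comps('wrist','w6',(.4,.75,-.02,.1),.105,.178,80)
loc((.509,-.313,.45),-15.5)
E
```

```text
[320. 233.] 8490 [0.5688 0.0417] [0.0181 0.2027] 80.7 z [0.1869 0.1884 0.1898]
t 16.3 pos [0.567  0.0423 0.4464] turn [-0.01 -0.38  6.05] shift now [  1.1 360.   -3.5] shift after turn [ 39.1 357.9  -3.6] F [-0.1 -0.1  0.4] w 0.0425
```

View pics/w6.png

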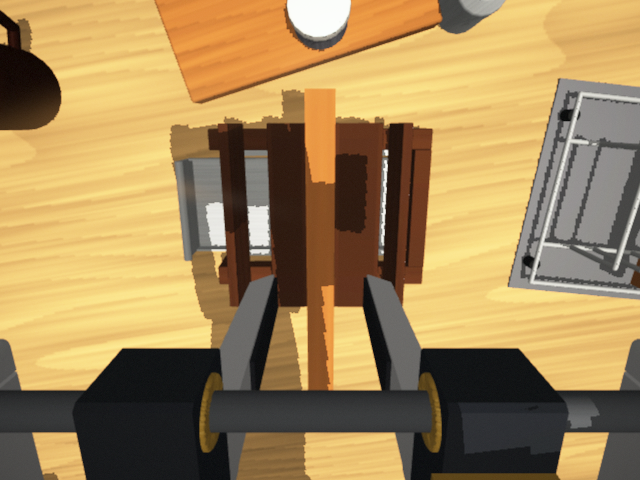

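The thick board is seated upright: its top is at 0.1884 m, 0.189 expected. Thin board next.

{"op": "drive_tool", "data": {
  "series": [
    [[0,5,-3],[0,-0.4,6],0.5],
    [[4,30,-2],[0,0.2,0],0.5],
    [[4,32,-2],[0,0.2,0],0.5],
    [[4,32,-2],[0,0.2,0],0.5],
    [[4,32,-2],[0,0.2,0],0.5],
    [[4,32,-2],[0,0.2,0],0.5],
    [[4,32,-1],[0,0.2,0],0.5],
    [[4,32,0],[0,0.2,0],0.5],
    [[4,32,0],[0,0.2,0],0.5],
    [[4,32,0],[0,0.2,0],0.5],
    [[4,32,0],[0,0.2,0],0.5],
    [[3,30,0],[0,0.2,0],0.5],
    [[0,0,0],[0,0,0],0.5]
  ]
}}

```text
time: 17.6
tcp_pos: [0.5075, -0.3199, 0.4422]
ee_rot: [[0.964, -0.267, 0.011], [-0.267, -0.964, 0.004], [0.01, -0.006, -1.0]]
ft_force: [0.5, -0.4, 0.5]
gripper_width: 0.0468
```

```bash
python3 - <<'E'
from h import *
loc((.509,-.313,.36),-15.5)
E
```

```text
t 17.6 pos [ 0.5075 -0.3199  0.4422] turn [-0.37 -0.55  0.03] shift now [-1.1 -6.5 82.2] shift after turn [-0.4 -7.  82.2] F [ 0.5 -0.4  0.5] w 0.0468
```

{"op": "drive_tool", "data": {
  "series": [
    [[0,-7,10],[-0.4,-0.5,0],0.5],
    [[0,0,25],[0,0,0],0.5],
    [[0,0,25],[0,0,0],0.5],
    [[0,0,18],[0,0,0],0.5],
    [[0,0,0],[0,0,0],0.5]
  ]
}}

```text
time: 18.1
tcp_pos: [0.5093, -0.3058, 0.3555]
ee_rot: [[0.965, -0.264, -0.007], [-0.263, -0.965, 0.007], [-0.009, -0.005, -1.0]]
ft_force: [0.4, 0.1, -0.3]
gripper_width: 0.0467
```

```bash
python3 - <<'E'
from h import *
im,d,o=shot('wrist','w7')
comps('wrist','w7',(.38,.68,-.42,-.15),.139,.16,100)
comps('wrist','w7',(.38,.68,-.42,-.15),.1,.13,100)
loc((.509,-.313,.30),-15.5)
E
```

```text
[336. 236.] 5780 [ 0.5185 -0.3157] [0.01   0.1596] 74.6 z [0.1436 0.145  0.1463]
t 18.15 pos [ 0.5096 -0.306   0.3569] turn [-0.23  0.4   0.23] shift now [ 1.6  7.2 56.9] shift after turn [ 1.3  7.  56.9] F [ 0.9 -0.5 -0.3] w 0.0475
```

View pics/w7.png

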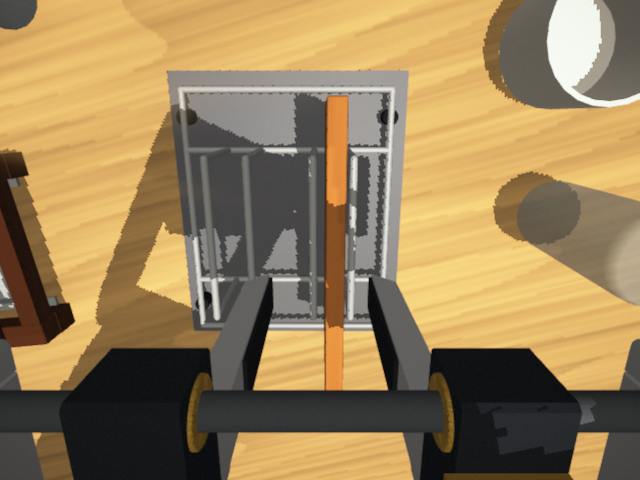

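The thin board stands upright between the fingers (strip at column ~337), and its centre agrees with the earlier estimate. I'll descend now.

{"op": "drive_tool", "data": {
  "series": [
    [[1,7,2],[-0.2,0.4,0.2],0.5],
    [[0,0,18],[0,0,0],0.5],
    [[0,0,18],[0,0,0],0.5],
    [[0,0,16],[0,0,0],0.5],
    [[0,0,0],[0,0,0],0.5]
  ]
}}

```text
time: 18.65
tcp_pos: [0.5117, -0.313, 0.3077]
ee_rot: [[0.965, -0.264, 0.01], [-0.263, -0.965, -0.008], [0.012, 0.006, -1.0]]
ft_force: [0.3, -0.5, -0.1]
gripper_width: 0.0471
```

```bash
python3 - <<'E'
from h import *
loc((.509,-.313,.298),-15.5)
E
```

```text
t 18.65 pos [ 0.5117 -0.313   0.3077] turn [ 0.31 -0.69  0.22] shift now [-2.7  0.7  9.6] shift after turn [-2.6  0.8  9.7] F [ 0.3 -0.5 -0.1] w 0.0471
```

{"op": "drive_tool", "data": {
  "series": [
    [[-2,1,10],[0.3,-0.7,0.2],0.4],
    [[0,0,0],[0,0,0],0.2],
    [[0,0,0],[0,0,0],0],
    [[0,0,0],[0,0,0],0],
    [[0,0,0],[0,0,0],0],
    [[0,0,0],[0,0,0],0],
    [[0,0,0],[0,0,0],0]
  ],
  "grip_force": 30
}}

```text
time: 19.35
tcp_pos: [0.511, -0.3148, 0.3022]
ee_rot: [[0.964, -0.267, 0.006], [-0.267, -0.964, -0.005], [0.007, 0.003, -1.0]]
ft_force: [-0.5, -0.5, -1.0]
gripper_width: 0.0098
```

{"op": "drive_tool", "data": {
  "series": [
    [[0,0,-5],[0,0,0],0],
    [[0,0,-15],[0,0,0],0],
    [[0,0,-22],[0,0,0],0],
    [[0,0,-25],[0,0,0],0],
    [[0,0,-25],[0,0,0],0],
    [[0,0,-25],[0,0,0],0],
    [[0,0,-15],[0,0,0],0],
    [[0,0,-5],[0,0,0],0],
    [[0,0,0],[0,0,0],0]
  ]
}}

```text
time: 20.25
tcp_pos: [0.5097, -0.3134, 0.4514]
ee_rot: [[0.964, -0.267, 0.008], [-0.267, -0.964, -0.007], [0.01, 0.005, -1.0]]
ft_force: [0.6, -0.2, -1.3]
gripper_width: 0.0099
```

```bash
python3 - <<'E'
from h import *
loc((.5567,-.019,.42),-9.4)
E
```

```text
t 20.25 pos [ 0.5097 -0.3134  0.4514] turn [ 0.3  -0.54 -6.09] shift now [ -33.6 -296.4   29.7] shift after turn [  -1.7 -298.1   31.4] F [ 0.6 -0.2 -1.3] w 0.0099
```

{"op": "drive_tool", "data": {
  "series": [
    [[0,-8,0],[0.1,-0.2,-2],0],
    [[0,-14,0],[0.1,-0.2,-2],0],
    [[0,-20,0],[0.1,0,-2],0],
    [[1,-22,-1],[0,0.1,0],0],
    [[1,-22,-1],[0,0.1,0],0],
    [[1,-22,-1],[0,0.1,0],0],
    [[1,-22,-1],[0,0.1,0],0],
    [[1,-22,-1],[0,0.1,0],0],
    [[1,-22,-1],[0,0.1,0],0],
    [[1,-22,-1],[0,0.1,0],0],
    [[1,-22,-1],[0,0.1,0],0],
    [[1,-22,-1],[0,0.1,0],0],
    [[1,-20,-1],[0,0,0],0],
    [[0,-10,0],[0,0,0],0],
    [[0,0,0],[0,0,0],0]
  ]
}}

```text
time: 21.75
tcp_pos: [0.56, -0.0221, 0.4435]
ee_rot: [[0.991, -0.13, -0.018], [-0.13, -0.991, 0.019], [-0.021, -0.017, -1.0]]
ft_force: [-0.4, 0.0, -1.7]
gripper_width: 0.0097
```

```bash
python3 - <<'E'
from h import *
loc((.5567,-.019,.42),-9.4)
E
```

```text
t 21.75 pos [ 0.56   -0.0221  0.4435] turn [-0.94  1.21  1.94] shift now [-3.2 -2.3 23.6] shift after turn [-3.8 -2.5 23.5] F [-0.4  0.  -1.7] w 0.0097
```

{"op": "drive_tool", "data": {
  "series": [
    [[-2,-1,12],[-0.5,0.6,1],0],
    [[-2,-1,12],[-0.5,0.6,1],0],
    [[0,0,6],[0,0,0],0],
    [[0,0,0],[0,0,0],0],
    [[0,0,0],[0,0,0],0]
  ]
}}

```text
time: 22.25
tcp_pos: [0.555, -0.0203, 0.4107]
ee_rot: [[0.987, -0.163, -0.004], [-0.163, -0.987, -0.003], [-0.004, 0.003, -1.0]]
ft_force: [-0.4, -0.9, -1.1]
gripper_width: 0.0101
```

```bash
python3 - <<'E'
from h import *
im,d,o=shot('wrist','w8')
loc((.5567,-.019,.39),-9.4)
zt=o['tcp_pos'][2]-.157
comps('wrist','w8',(.4,.7,-.05,.02),zt-.006,zt+.006,80)
comps('wrist','w8',(.4,.75,-.15,.2),.078,.092,80)
comps('wrist','w8',(.4,.75,-.15,.1),.18,.195,80)
E
```

```text
t 22.3 pos [ 0.555  -0.0204  0.4108] turn [0.2  0.21 0.01] shift now [ 1.5 -1.7 20.8] shift after turn [ 1.4 -1.6 20.8] F [-0.3  0.1 -1. ] w 0.0102
[320. 252.] 8555 [ 0.5839 -0.0295] [0.034  0.1096] 71.4 z [0.2502 0.2534 0.2579]
[320. 455.] 1097 [ 0.4976 -0.0117] [0.01   0.0268] 80.3 z [0.2531 0.2543 0.2554]
[250. 210.] 801 [0.5632 0.0335] [0.0008 0.2097] 80.7 z [0.0783 0.0851 0.0918]
[137. 212.] 2928 [0.5799 0.1233] [0.011  0.1696] 80.6 z [0.0785 0.0832 0.0851]
[279. 202.] 9501 [0.5612 0.0095] [0.0416 0.1694] 80.6 z [0.0821 0.0836 0.0851]
[337. 192.] 634 [ 0.5737 -0.0379] [0.0033 0.1292] 80.6 z [0.0815 0.0831 0.0846]
[199. 204.] 10682 [0.592  0.0379] [0.019  0.1557] 80.7 z [0.1817 0.1882 0.1896]
```

View pics/w8.png

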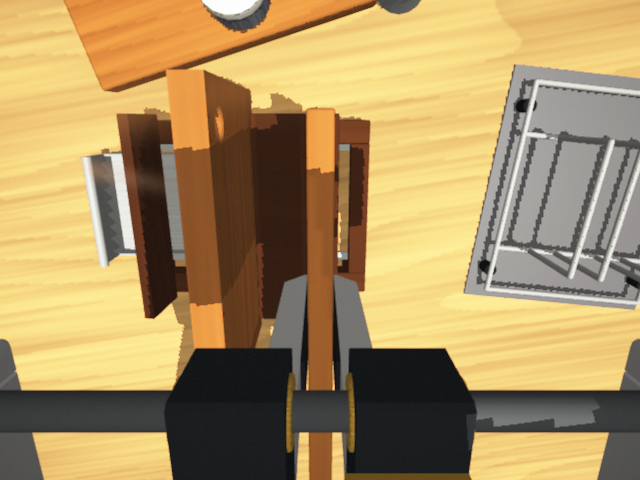

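{"op": "drive_tool", "data": {
  "series": [
    [[1,-2,10],[0.2,0.2,0],0],
    [[0,0,12],[0,0,0],0],
    [[0,0,10],[0,0,0],0],
    [[0,0,4],[0,0,0],0],
    [[0,0,0],[0,0,0],0]
  ]
}}

```text
time: 22.8
tcp_pos: [0.5568, -0.0191, 0.3722]
ee_rot: [[0.987, -0.164, 0.001], [-0.164, -0.987, 0.0], [0.001, -0.0, -1.0]]
ft_force: [0.5, 0.2, -2.2]
gripper_width: 0.0098
```

```bash
python3 - <<'E'
from h import *
loc((.5567,-.0188,.3355),-9.4)
E
```

```text
t 22.8 pos [ 0.5568 -0.0191  0.3722] turn [-0.02 -0.06 -0.02] shift now [-0.2 -0.3 36.7] shift after turn [-0.1 -0.3 36.7] F [ 0.5  0.2 -2.2] w 0.0098
```

{"op": "drive_tool", "data": {
  "series": [
    [[0,0,5],[0,0,0],0],
    [[0,0,5],[0,0,0],0],
    [[0,0,5],[0,0,0],0],
    [[0,0,5],[0,0,0],0],
    [[0,0,5],[0,0,0],0],
    [[0,0,3],[0,0,0],0],
    [[0,0,0],[0,0,0],0]
  ]
}}

```text
time: 23.5
tcp_pos: [0.5571, -0.0191, 0.3421]
ee_rot: [[0.987, -0.164, 0.002], [-0.164, -0.987, 0.0], [0.002, -0.0, -1.0]]
ft_force: [0.2, -0.4, -2.3]
gripper_width: 0.01
```

{"op": "drive_tool", "data": {
  "series": [
    [[0,0,2],[0,0,0],0],
    [[0,0,2],[0,0,0],0],
    [[0,0,2],[0,0,0],0],
    [[0,0,0],[0,0,0],0]
  ]
}}

```text
time: 23.9
tcp_pos: [0.5574, -0.019, 0.3362]
ee_rot: [[0.987, -0.163, 0.003], [-0.163, -0.987, 0.0], [0.003, -0.001, -1.0]]
ft_force: [0.3, -0.4, -2.1]
gripper_width: 0.0102
```

```bash
python3 - <<'E'
from h import *
loc((.5567,-.0188,.3355),-9.4)
E
```

```text
t 23.9 pos [ 0.5574 -0.019   0.3362] turn [-0.05 -0.18 -0.01] shift now [-0.7 -0.1  0.7] shift after turn [-0.7 -0.1  0.7] F [ 0.3 -0.4 -2.1] w 0.0102
```

{"op": "drive_tool", "data": {
  "series": [
    [[0,0,1.5],[0,0,0],0],
    [[0,0,1],[0,0,0],0],
    [[0,0,0],[0,0,0],0]
  ]
}}

```text
time: 24.2
tcp_pos: [0.5576, -0.019, 0.3354]
ee_rot: [[0.987, -0.163, 0.004], [-0.163, -0.987, -0.0], [0.004, -0.001, -1.0]]
ft_force: [0.2, -0.3, -3.4]
gripper_width: 0.01
```

{"op": "drive_tool", "data": {
  "series": [
    [[0,0,0],[0,0,0],0.13],
    [[0,0,0],[0,0,0],0.18],
    [[0,0,0],[0,0,0],0.25],
    [[0,0,0],[0,0,0],0.3],
    [[0,0,0],[0,0,0],0.3]
  ]
}}

```text
time: 24.7
tcp_pos: [0.5581, -0.0193, 0.3356]
ee_rot: [[0.987, -0.163, 0.007], [-0.163, -0.987, -0.001], [0.007, -0.0, -1.0]]
ft_force: [-0.1, -0.8, 0.2]
gripper_width: 0.0279
```

{"op": "drive_tool", "data": {
  "series": [
    [[0,0,-15],[0,0,0],0.35],
    [[0,0,-25],[0,0,0],0.35],
    [[0,0,-30],[0,0,0],0.35],
    [[0,0,-30],[0,0,0],0.35],
    [[0,0,-10],[0,0,0],0.35],
    [[0,0,0],[0,0,0],0.35]
  ]
}}

```text
time: 25.3
tcp_pos: [0.5571, -0.0191, 0.4532]
ee_rot: [[0.987, -0.164, 0.008], [-0.164, -0.987, -0.001], [0.008, -0.0, -1.0]]
ft_force: [0.1, 0.4, 0.4]
gripper_width: 0.0328
```

```bash
python3 - <<'E'
from h import *
im,d,o=shot('wrist','w9'); shot('top','top9'); shot('scene','scene9')
for lo,hi in((.172,.195),(.1,.165)): print(lo); comps('wrist','w9',(.4,.75,-.06,.1),lo,hi,80)
print('lip');comps('wrist','w9',(.4,.66,.14,.3),.04,.06,50); print('scene lip');comps('scene','scene9',(.5,.66,.15,.3),.04,.06,8)
comps('scene','scene9',(.4,.75,-.06,.1),.165,.195,80);comps('top','top9',(.5,.66,.14,.3),.04,.06,8)
print(o['tcp_pos'],o['time'])
a=cv2.imread('pics/w9.png');b=cv2.imread('pics/scene9.png')[60:400,150:560];cv2.imwrite('pics/fin.png',np.hstack([cv2.resize(a,(400,300)),cv2.resize(b,(400,300))]))
E
```

```text
0.172
[225. 209.] 8358 [0.5837 0.0393] [0.0189 0.1727] 80.6 z [0.1746 0.1882 0.1897]
[320. 238.] 3697 [ 0.5547 -0.0187] [0.0098 0.1796] 80.9 z [0.1769 0.1784 0.1798]
0.1
[250. 189.] 3062 [0.5896 0.0308] [0.0043 0.1577] 80.8 z [0.1019 0.1383 0.164 ]
lip
[123. 207.] 877 [0.5887 0.1759] [0.009  0.1002] 81.0 z [0.0453 0.0492 0.0513]
scene lip
[381. 188.] 91 [0.5888 0.1766] [0.0109 0.1014] 81.8 z [0.0421 0.0487 0.0527]
[349. 177.] 720 [0.568  0.0422] [0.0222 0.2081] 81.1 z [0.1663 0.1865 0.1909]
[327. 186.] 378 [ 0.5556 -0.0195] [0.0135 0.1803] 80.6 z [0.166  0.1769 0.1814]
[238. 249.] 92 [0.5863 0.1776] [0.0092 0.0986] 80.8 z [0.0417 0.0466 0.0537]
[ 0.55714397 -0.01914906  0.45317321] 25.3
```

View pics/fin.png

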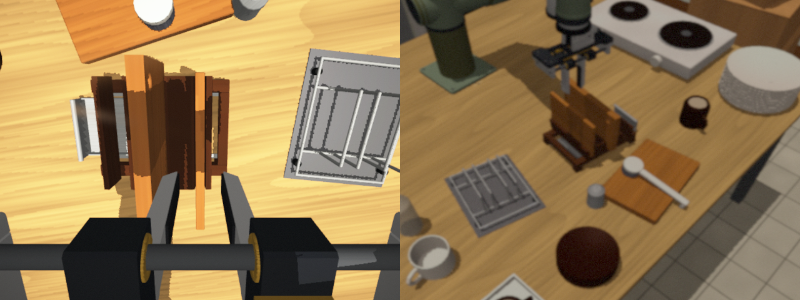

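```bash
python3 -c "
from h import *
print(env.job_done(), env.get_obs()['time'])"
```

```text
the job is handed in; nothing more can be done
the job is handed in; nothing more can be done
```

I pushed the drip tray home, stood the thick board in the middle slot and the thin one in the narrow slot, let go of both, and handed the job in at about 25 s of the 69 s allowed. No verdict was reported.

- **Tray:** the lip's centre measured about 136 mm from the stand's centre, against 138 mm expected when home. The 2 mm difference is within calibration error.
- **Thick board:** its top edge is at 0.1884 m (0.189 expected). It is upright, along the slot, and within about 2 mm of the slot's centre.
- **Thin board:** its top edge is at 0.1784 m (0.179 expected). It is upright, along the slot, and within about 2 mm of the slot's centre.
- **Other things:** the last pictures show none of the things still in view disturbed. I checked that by eye only, without measuring.
- **Robot:** it was holding clear above the stand, with wrist force near zero.

One reading was odd. When the boards met the slot faces, the vertical wrist force grew more negative (about -7 N for the thick board, -3 N for the thin) instead of rising. I therefore judged the thick board seated because it stopped moving at the expected height, and the thin board from its height alone. The camera heights agreed with both.

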